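Seat the keyed reel hub on the winder spindle

TASK

Put the white reel hub on the tape winder's half-round spindle: turn it so that the flat in its bore lines up with the spindle's flat (orange mark over orange mark), seat it fully down on the winder's silver disc and let go. Leave the grey hub and the canister of brass standoffs where they are.

Things in the scene. Friction and masses are not known exactly. Their poses are not given: they have to be found in the camera images.
- hub: White plastic reel hub, loose, 60 g, upright: flange 72 mm across, 4 mm thick, at the bottom; round drum 52 mm across above it, total height 44 mm (grip the drum). D-shaped through bore: 20 mm radius about the axis, closed by a flat 6 mm from the axis on the +x side, which an orange stripe on top marks. Origin: on the axis at the underside; z up, +x towards flat and stripe.
- winder: Fixed black base 120 x 120 x 30 mm with a silver disc (84 mm across, top at 34 mm) that carries the hub. On it a fixed steel D spindle, top at 66 mm, bevelled: 16 mm radius, flat 2 mm from the axis on the +x side, marked by an orange stripe on disc and base. Lined up, the hub has 4 mm and 14 degrees of play each way. Origin: spindle axis at bench height; z up, +x towards flat and stripe.
- grey_hub: Grey plastic reel hub of the same outside shape (72 mm flange, 52 mm drum, 44 mm high) with a narrow round 18 mm bore and no orange stripe: the wrong one, to be left standing. Loose, 70 g. Origin: on the axis at the underside, z up.
- canister: Clear polycarbonate screw-top canister of brass standoffs, 70 mm diameter, 72 mm high, 250 g, loose on the bench, to be left standing. Origin: on the axis at the underside, z up.
Mind the look-alikes: they are no part of the job. What is shaped like the hub but pink is not meant. Of the things that look like the winder, take the one that is farthest to the robot's left at the start.

How it is judged:
By the outcome, as a careful person would: the job done as asked, in the order asked, and still so for the second after the job is handed in, with the robot touching nothing.
It also fails if it takes over 34 s, if anything falls off the work surface, if the arm or the gripper's body presses on something with over 40 N, if the wrist force passes 120 N, or if a joint passes its speed limit or range.

ROBOT

A 6-joint arm with a two-finger parallel gripper is mounted at the origin on the work surface. World frame = base frame: x ahead of the robot, y to its left, z up, the work surface at z = 0. Lengths are in mm, angles in rad, forces in N, time in s.
With the tool pointing down it reaches from about 325 to 900 mm from the base axis. Payload 6.1 kg.
Tool frame: the origin (TCP) lies midway between the tips of the shut fingers; the grasp point (between the pads) lies robot.grip_point_offset behind it (robot.grip_point_offset is the distance from the TCP to the grasp point, in mm); z points along the fingers, x is the direction in which the jaws open and shut, and the axes are right-handed (so a half turn about z gives the same grasp; the last joint's range is limited). The gripper opens to 85 mm and grips with 20 to 120 N. Pads are 22 mm wide; open, the fingers measure 114 mm over their backs; the gripper's body (76 mm by 85 mm) begins 54 mm behind the grasp point. The pads swing forward as they close: fully open they stand 13 mm farther back than shut.
Start: joints at [-1.277, 0.22, 1.526, -0, 1.395, -0.126], TCP at [254.728, -570.727, 231.3] pointing down, gripper open.
Joint ranges: [-2.98, 2.98], [-0.91, 2.08], [0.09, 2.57], [-1.24, 4.39], [0.2, 2.65], [-2.68, 2.68]. Speed limits (rad/s): [2.57, 2.57, 3.01, 3.14, 3.14, 3.14].

INTERFACE

Orientations are given as a rotation vector (axis times angle).
In Python, from cell import status, eyes, sign_off, robot gives the robot as it stands.
- The arm moves only by the tool drive_tool, never from a script. Its argument "deltas" is a list of rows, each an object of numbers: "claw": the finger opening in m, from 0 to 0.0854; "dx", "dy", "dz": the shift along the tool's x, y, z in m; "yaw": the turn about the tool's z in degrees. A call has 1 to 10 rows; each row is the pose to reach, as a shift and turn from the pose measured when the call began, along the tool's axes at that moment; what a row does not reach only later rows make up. A row lasts 1/8 s, in which the tool goes at most 62.5 mm and 10.7 degrees, less where a joint would pass 70% of its speed; a pose out of reach is approached as far as the arm can. A call with a gripper value outside its range is refused whole. The fingers move at their own pace and stop on an object; "squeeze" is the grip in N (left out, the last holds). Time passes only in rows, so rows that repeat a pose let the fingers close. It gives the time, the measured TCP pose, the force and the opening at its end, in the units of the state.
- status.get_state(): the state, without advancing time (a new reading comes with each control period).
- eyes.capture(name): name is "scene" or "top" or "wrist"; returns a dict with "color" (400x640x3 uint8, red, green, blue), "intrinsics" (3x3 intrinsics, pixels), "T" (4x4, takes a point from camera to world coordinates); the wrist camera has in their place "mount" (4x4, takes a point from camera to tool coordinates, whose origin is the TCP and whose axes are the tool frame's). Camera axes: x right, y up, looking along -z (the intrinsics and any distortion apply to the point x, -y, -z); pixel columns grow to the right and rows downward; lengths in mm; the calibration is good to about 2 mm. The wrist camera is an equidistant fisheye: a pixel r from the principal point sees the ray r / f radians off the axis. A picture is of the moment at which its call begins: read the wrist's pose just before it. There is no depth.
- sign_off(): hands the job in, once; it reports no verdict.
The state is a dict: "t": time; "joint_pos": joint angles; "joint_velocities": joint speeds; "joint_torque": joint torques, N m; "position": TCP position; "tcp_rot": TCP orientation; "force": force on the tool from outside, world axes, zero at the start; "moment": the same for the moment, N m; "grip_width": opening from 0.0 (shut) to 1.0 (fully open).
Only numpy, scipy, OpenCV 4.12 (cv2) and the standard library are available. Lean on these libraries where they do the work, as an engineer would, in place of code of your own. Each camera call takes 0.05 s, during which the arm holds its last target. There are 200 camera calls.

## Working session

There is one attempt and no reset: what is moved stays moved. The work goes in short steps, Python scripts to look and compute and a tool call to move; the robot and the scene stay as the last step left them, time stands still between calls to the robot, and variables do not carry over. Pictures are saved under pics/ and viewed, about 8 in all and at most 12, crops included, and the job is handed in when it is done.

Besides the shell and the picture viewer there is one more tool, called after "Call:" as a command line: name --argument value ..., lists and objects as JSON in quotes. drive_tool: Moves the arm, as the interface text tells. Its arguments: {"type":"object","properties":{"deltas":{"type":"array","items":{"type":"object","properties":{"claw":{"type":"number"},"dx":{"type":"number"},"dy":{"type":"number"},"dz":{"type":"number"},"yaw":{"type":"number"}}}},"squeeze":{"type":"number"}},"required":["deltas"]}

```bash
ls; mkdir -p pics; cat > h.py <<'E'
import numpy as np, cv2
from cell import status, eyes, sign_off, robot
def ray(c,u,v):
    K=c["intrinsics"];T=np.array(c["T"])
    d=T[:3,:3]@np.array([(u-K[0][2])/K[0][0],-(v-K[1][2])/K[1][1],-1.]);return T[:3,3],d
def onz(c,u,v,z):
    o,d=ray(c,u,v);return o+d*(z-o[2])/d[2]
def save(n,im): cv2.imwrite(f"pics/{n}.png",im[:,:,::-1])
E
python3 - <<'E'
from h import *
print(status.get_state(), robot.grip_point_offset)
for n in("scene","top"):
    c=eyes.capture(n);save(n+"0",c["color"]);print(n,np.round(c["intrinsics"],1),np.round(c["T"],3));np.save(n+"0.npy",c,allow_pickle=True)
E
```

```text
pics
{'t': 0.0, 'joint_pos': array([-1.27710900e+00,  2.21200564e-01,  1.52758220e+00,  1.53609665e-05,
        1.39467656e+00, -1.26090531e-01]), 'joint_velocities': array([ 0.00039138,  0.0017814 ,  0.00107765,  0.0003263 , -0.00112802,
       -0.00105611]), 'joint_torque': array([ 2.71528861e-04, -4.96899068e+01, -3.89388800e+01, -1.87423966e-04,
        1.11098791e-02, -4.58571208e-05]), 'position': array([ 254.56075046, -570.17442944,  230.23035902]), 'tcp_rot': array([-2.63450659e+00,  1.70919082e+00,  2.22342217e-03]), 'force': array([ 0.15152016, -0.28338463,  0.18602558]), 'moment': array([ 0.06088418,  0.01455303, -0.03414357]), 'grip_width': 0.9991171846880609} 18.700000000000003
scene [[465.5   0.  316.3]
 [  0.  465.5 199.8]
 [  0.    0.    1. ]] [[ 7.16000e-01 -5.72000e-01  4.01000e-01  9.92360e+02]
 [ 6.98000e-01  5.96000e-01 -3.96000e-01 -4.96670e+02]
 [-1.30000e-02  5.64000e-01  8.26000e-01  9.15173e+02]
 [ 0.00000e+00  0.00000e+00  0.00000e+00  1.00000e+00]]
top [[417.7   0.  314.7]
 [  0.  417.7 192.9]
 [  0.    0.    1. ]] [[ 2.10000e-02  9.89000e-01 -1.45000e-01  4.63789e+02]
 [-1.00000e+00  2.20000e-02  9.00000e-03 -8.19740e+01]
 [ 1.20000e-02  1.44000e-01  9.89000e-01  8.58670e+02]
 [ 0.00000e+00  0.00000e+00  0.00000e+00  1.00000e+00]]
```

View pics/top0.png

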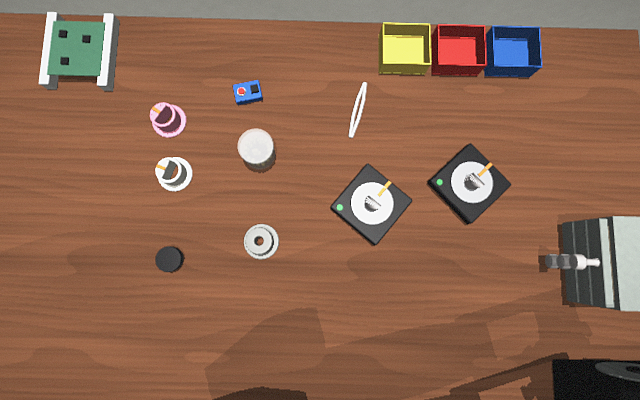

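View pics/scene0.png

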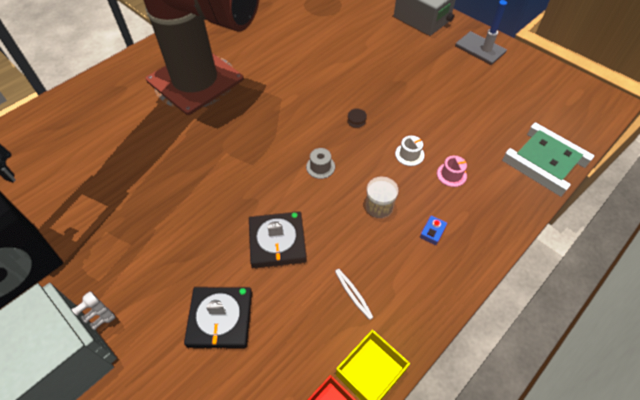

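The top view shows these candidates:
- **Hub-shaped things:** white (173,173), pink (168,119) and grey (261,241). The white one with the orange stripe at (160,167) is the hub.
- **Winders:** (372,204) and (471,182). Image left is +y, the robot's left, so the one at (372,204) is meant.

Next I'll measure both and confirm in one enlarged crop.

```bash
python3 - <<'E'
from h import *
c=np.load("top0.npy",allow_pickle=True).item();s=np.load("scene0.npy",allow_pickle=True).item()
im=c["color"];hsv=cv2.cvtColor(im,cv2.COLOR_RGB2HSV)
a=cv2.resize(im[135:215,130:210],(400,400),interpolation=cv2.INTER_CUBIC);b=cv2.resize(im[155:255,320:420],(400,400),interpolation=cv2.INTER_CUBIC)
save("crop1",np.hstack([a,b]))
def blobs(m,n):
    k,l,st,ce=cv2.connectedComponentsWithStats(m.astype(np.uint8))
    for i in range(1,k):
        if st[i,4]>12: print(n,st[i],ce[i].round(1))
for nm,cc in(("top",c),("scene",s)):
    h=cv2.cvtColor(cc["color"],cv2.COLOR_RGB2HSV)
    blobs((h[:,:,0]>11)&(h[:,:,0]<22)&(h[:,:,1]>190)&(h[:,:,2]>190),nm+" orange")
    blobs((h[:,:,1]<40)&(h[:,:,2]>190),nm+" white")
E
```

```text
top white [ 39  12  18  72 577] [46.4 47.6]
top white [ 97  13  17  73 590] [105.5  49.2]
top white [349  82  18  55 347] [357.3 109.2]
top white [155 103  10   7  38] [159.9 105.9]
top white [168 107   7  17  21] [171.9 115.7]
top white [153 106  32  31 138] [173.9 125. ]
top white [151 110   7  14  43] [153.3 115.6]
top white [238 129  35  34 956] [255.1 145.5]
top white [155 157  37  34 589] [173.4 173.1]
top white [ 451  162   42   41 1123] [471.1 182. ]
top white [ 351  182   42   42 1266] [371.5 203. ]
top white [ 613  216   27   95 2172] [627.8 260.6]
top white [600 219  13  86 585] [606.2 261.1]
top white [244 224  34  35 729] [260.3 240.5]
top white [576 255  24  14 183] [585.6 261.5]
scene orange [276 253   4   7  25] [277.6 256.1]
scene orange [214 324   3   9  18] [215.3 328. ]
scene orange [212 336   5   8  25] [214.2 339.7]
scene white [   0    0  126   90 5993] [66.  39.9]
scene white [26  0 31  6 78] [40.3  1.1]
scene white [118   2  35  41 549] [135.5  24.2]
scene white [43 11 13 11 76] [49.7 16.2]
scene white [ 0 41 17 25 59] [ 6.4 52.3]
scene white [531 123  63  37
[... 342 characters left out ...]
[275.9 235.9]
scene white [ 531  219   53   45 1051] [555.9 240.9]
scene white [525 251  10  13  40] [528.9 257.7]
scene white [520 259   5   4  13] [521.9 260.4]
scene white [524 264   6   8  24] [527.  267.7]
scene white [515 266   6   7  22] [517.4 269.1]
scene white [533 266  18  15  94] [543.1 273.2]
scene white [336 269  37  50 372] [353.9 293.7]
scene white [477 270  57  45 867] [506.3 295.9]
scene white [   0  285   82  115 5793] [ 31.1 342.1]
scene white [ 45 285  47  60 530] [ 67.9 314.4]
scene white [ 72 292  24  22 187] [ 84.9 301.8]
scene white [ 197  294   42   40 1126] [217.7 313.8]
scene white [460 318  54  58 962] [482.2 346.7]
scene white [432 381   5   5  14] [433.6 382.8]
```

View pics/crop1.png

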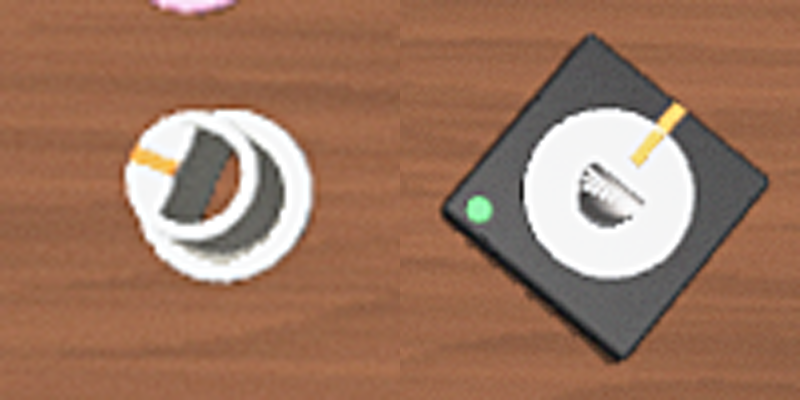

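The crop confirms the white hub: drum-top centre at about (191,174) in the crop, stripe at (133–178, 155–167). It also confirms the left winder: disc centre about (609,193), stripe from (638,162) to (680,105). Now I'll compute the poses, cross-checking with the scene view.

```bash
python3 - <<'E'
from h import *
c=np.load("top0.npy",allow_pickle=True).item();s=np.load("scene0.npy",allow_pickle=True).item()
A=lambda x,y,z:onz(c,130+(x+.5)/5-.5,135+(y+.5)/5-.5,z)
B=lambda x,y,z:onz(c,320+(x-400+.5)/4-.5,155+(y+.5)/4-.5,z)
ang=lambda p,q:np.degrees(np.arctan2(*(p-q)[1::-1]))
ht=A(191,174,44);hf=A(224,194,4);print("hub",ht,hf,ang(A(133,155,44),A(178,167,44)),ang(A(133,155,44),ht))
# bore flat edge line at top: (203,125)->(162,218)
e=A(203,125,44)-A(162,218,44);print("bore edge dir",np.degrees(np.arctan2(e[1],e[0])))
w=B(609,193,34);print("winder",w,ang(B(680,105,32),w),ang(B(680,105,32),B(638,162,34)))
k=[(592,35),(768,182),(622,360),(442,210)]
for i in range(4):
    e=B(*k[(i+1)%4],30)-B(*k[i],30);print(np.degrees(np.arctan2(e[1],e[0])),np.hypot(*e[:2]))
print("centre base",np.mean([B(*q,30) for q in k],0))
print("scene winder disc",onz(s,276,236,34),ang(onz(s,277.6,256.1,32),onz(s,276,236,34)))
print("pink",onz(c,168,119,4),"grey",onz(c,261,241,4),"can",onz(c,256,150,30))
R=cv2.Rodrigues(status.get_state()["tcp_rot"])[0];print(R.round(3))
w=eyes.capture("wrist");print(w["intrinsics"],w["mount"])
m=(cv2.cvtColor(s["color"],cv2.COLOR_RGB2HSV))[:,:,1]<60
m[:,:385]=0;m[:,430:]=0;m[:120]=0;m[170:]=0
print(cv2.boundingRect(m.astype(np.uint8)))
o=s["T"];P=lambda p:(lambda q:(s["intrinsics"][0][2]+s["intrinsics"][0][0]*q[0]/-q[2],s["intrinsics"][1][2]-s["intrinsics"][1][1]*q[1]/-q[2]))(np.linalg.inv(o)@np.r_[p,1])
print("proj hub top",P(ht),"bottom",P(hf))
E
```

```text
hub [623.2971017  202.10269123  44.        ] [623.00435665 201.82828902   4.        ] 76.24415853167943 73.06318222812655
bore edge dir -19.5865396243452
winder [ 566.74906371 -203.85253804   34.        ] -38.29631815798687 -35.93780874743933
-129.5905278567725 114.90410297263618
140.86184511451307 116.2250738841446
51.150720545829635 115.48763170993777
-39.42320508243765 117.71600110660987
centre base [ 565.91059187 -202.98831981   30.        ]
scene winder disc [ 567.90481513 -203.06561322   34.        ] -39.09217687876314
pink [739.51398125 223.34966404   4.        ] grey [487.53932751  17.13531945   4.        ] can [670.2665003   31.45003893  30.        ]
[[ 0.407 -0.913 -0.001]
 [-0.913 -0.407  0.002]
 [-0.002 -0.    -1.   ]]
[[309.70691629   0.         322.2519218 ]
 [  0.         309.70691629 200.87757983]
 [  0.           0.           1.        ]] [[ 9.99999942e-01  3.33635487e-04  6.22147447e-05 -8.85887690e-01]
 [ 3.37613850e-04 -9.59206584e-01 -2.82705881e-01 -7.06368481e+01]
 [-3.46439216e-05  2.82705886e-01 -9.59206641e-01 -1.43406068e+02]
 [ 0.00000000e+00  0.00000000e+00  0.00000000e+00  1.00000000e+00]]
(395, 136, 29, 30)
proj hub top (np.float64(411.7148620553551), np.float64(144.18094839199654)) bottom (np.float64(409.07751135637056), np.float64(154.65302690026678))
```

Call:
drive_tool --deltas '[{"dz": -0.05},{"dz": -0.1},{"dx": -0.036,"dy": -0.042,"dz": -0.1,"yaw": -8.5},{"dx": -0.072,"dy": -0.084,"dz": -0.1,"yaw": -17},{"dx": -0.108,"dy": -0.126,"dz": -0.1,"yaw": -25.5},{"dx": -0.144,"dy": -0.168,"dz": -0.1,"yaw": -34},{"dx": -0.18,"dy": -0.21,"dz": -0.1,"yaw": -42.5},{"dx": -0.216,"dy": -0.252,"dz": -0.1,"yaw": -51},{"dx": -0.252,"dy": -0.294,"dz": -0.1,"yaw": -59.5},{"dx": -0.288,"dy": -0.336,"dz": -0.1,"yaw": -68}]'

```text
invalid input at $.deltas[0]: expected keys claw, dx, dy, dz, yaw
```

```bash
cat >> h.py <<'E'
def plan(p,alpha):
    s=status.get_state();R=cv2.Rodrigues(s["tcp_rot"])[0]
    a=np.degrees(np.arctan2(R[1,0],R[0,0]))
    print("t",s["t"],"pos",s["position"].round(1),"alpha",a.round(2),"F",s["force"].round(1),"grip",round(s["grip_width"],3),"q",s["joint_pos"].round(2))
    print("tilt",R[:,2].round(4),"delta_tool mm",(R.T@(np.array(p)-s["position"])).round(1),"yaw",round(-((alpha-a+180)%360-180),1))
E
python3 -c "
from h import *
plan([623,202,170],55)"
```

```text
t 0.15 pos [ 254.6 -570.3  230.5] alpha -65.95 F [0.4 0.1 0.1] grip 1.002 q [-1.28  0.22  1.53  0.    1.39 -0.13]
tilt [-4.0e-04  1.5e-03 -1.0e+00] delta_tool mm [-555.  -651.1   61.4] yaw -120.9
```

All keys are required in each row.

Call:
drive_tool --deltas '[{"claw": 0.085,"dx": 0,"dy": 0,"dz": -0.05,"yaw": 0},{"claw": 0.085,"dx": 0,"dy": 0,"dz": -0.1,"yaw": 0},{"claw": 0.085,"dx": -0.036,"dy": -0.042,"dz": -0.1,"yaw": -8.5},{"claw": 0.085,"dx": -0.072,"dy": -0.084,"dz": -0.1,"yaw": -17},{"claw": 0.085,"dx": -0.108,"dy": -0.126,"dz": -0.1,"yaw": -25.5},{"claw": 0.085,"dx": -0.144,"dy": -0.168,"dz": -0.1,"yaw": -34},{"claw": 0.085,"dx": -0.18,"dy": -0.21,"dz": -0.1,"yaw": -42.5},{"claw": 0.085,"dx": -0.216,"dy": -0.252,"dz": -0.1,"yaw": -51},{"claw": 0.085,"dx": -0.252,"dy": -0.294,"dz": -0.1,"yaw": -59.5},{"claw": 0.085,"dx": -0.288,"dy": -0.336,"dz": -0.1,"yaw": -68}]' --squeeze 50

```text
t: 1.4
position: [444.5, -168.7, 330.8]
tcp_rot: [-3.14, -0.064, 0.0]
force: [0.9, -0.7, 0.4]
grip_width: 0.996
```

```bash
python3 -c "
from h import *
plan([623,202,170],55)"
```

```text
t 1.4 pos [ 444.5 -168.7  330.8] alpha 2.32 F [ 0.9 -0.7  0.4] grip 0.996 q [-0.53 -0.19  1.76  0.    1.58 -0.57]
tilt [-3.0e-04  1.4e-03 -1.0e+00] delta_tool mm [ 193.5 -363.   161.3] yaw -52.7
```

Call:
drive_tool --deltas '[{"claw": 0.085,"dx": 0.024,"dy": -0.045,"dz": 0,"yaw": -6.6},{"claw": 0.085,"dx": 0.048,"dy": -0.09,"dz": 0,"yaw": -13.2},{"claw": 0.085,"dx": 0.072,"dy": -0.135,"dz": 0.02,"yaw": -19.8},{"claw": 0.085,"dx": 0.096,"dy": -0.18,"dz": 0.045,"yaw": -26.4},{"claw": 0.085,"dx": 0.12,"dy": -0.225,"dz": 0.07,"yaw": -33},{"claw": 0.085,"dx": 0.144,"dy": -0.27,"dz": 0.1,"yaw": -39.6},{"claw": 0.085,"dx": 0.168,"dy": -0.315,"dz": 0.13,"yaw": -46.2},{"claw": 0.085,"dx": 0.1935,"dy": -0.363,"dz": 0.16,"yaw": -52.7},{"claw": 0.085,"dx": 0.1935,"dy": -0.363,"dz": 0.16,"yaw": -52.7},{"claw": 0.085,"dx": 0.1935,"dy": -0.363,"dz": 0.16,"yaw": -52.7}]'

```text
t: 2.65
position: [622.7, 201.9, 170.8]
tcp_rot: [-2.785, -1.451, 0.001]
force: [0.3, -0.5, 0.3]
grip_width: 0.996
```

```bash
python3 -c "
from h import *
plan([623,202,9],55)
s=status.get_state();c=eyes.capture('wrist');c['st']=s;np.save('w1.npy',c,allow_pickle=True);save('w1',c['color'])"
```

```text
t 2.65 pos [622.7 201.9 170.8] alpha 55.02 F [ 0.3 -0.5  0.3] grip 0.996 q [ 0.19  0.34  1.5   0.    1.31 -0.77]
tilt [-1.4e-03  7.0e-04 -1.0e+00] delta_tool mm [  0.3   0.4 161.8] yaw 0.0
```

View pics/w1.png

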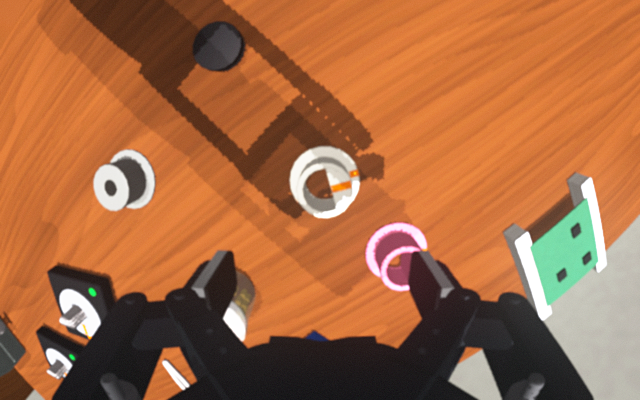

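The wrist view shows the hub at about (325,182), its stripe running from (332,188) to (357,175), and the pink one well clear of the fingers' footprint. Next I'll refine the axis and angle.

```bash
cat >> h.py <<'E'
def wz(c,u,v,z):
    K=c["intrinsics"];M=np.array(c["mount"]);s=c["st"];R=cv2.Rodrigues(s["tcp_rot"])[0]
    x,y=u-K[0][2],v-K[1][2];r=np.hypot(x,y);th=r/K[0][0]
    d=np.array([x/r*np.sin(th),-y/r*np.sin(th),-np.cos(th)])
    o=R@M[:3,3]+s["position"];d=R@M[:3,:3]@d
    return o+d*(z-o[2])/d[2]
E
python3 - <<'E'
from h import *
c=np.load("w1.npy",allow_pickle=True).item();im=c["color"]
h=cv2.cvtColor(im,cv2.COLOR_RGB2HSV)
W=np.zeros(h.shape[:2],bool);W[135:230,280:370]=1
white=(W&(h[:,:,1]<70)&(h[:,:,2]>120)).astype(np.uint8)
cs=max(cv2.findContours(white,cv2.RETR_EXTERNAL,cv2.CHAIN_APPROX_NONE)[0],key=cv2.contourArea)
hull=cv2.convexHull(cs);e=cv2.fitEllipse(hull);print("flange ellipse",e, wz(c,*e[0],4))
o=(W&(h[:,:,0]<22)&(h[:,:,0]>8)&(h[:,:,1]>190)&(h[:,:,2]>200))
k,l,st,ce=cv2.connectedComponentsWithStats(o.astype(np.uint8));print(st[1:],ce[1:])
P=[]
for i in range(1,k):
    if st[i,4]>15:P+= [wz(c,u,v,44)[:2] for v,u in zip(*np.where(l==i))]
P=np.array(P);m=P.mean(0);_,_,V=np.linalg.svd(P-m);print("stripe c",m,"dir",np.degrees(np.arctan2(V[0,1],V[0,0])), "n",len(P),"radial",np.degrees(np.arctan2(m[1]-202,m[0]-623)))
save("w1c",cv2.resize(im[135:230,275:375],(800,760)))
E
```

```text
flange ellipse ((324.2579345703125, 180.93356323242188), (69.58380126953125, 71.94678497314453), 170.91053771972656) [620.65373204 205.03272756   4.        ]
[[350 171   8   6  32]
 [332 182  19   9  98]] [[353.6875     173.1875    ]
 [341.19387755 186.20408163]]
stripe c [625.01494646 223.58038904] dir -84.35601273456193 n 130 radial 84.66579650566497
```

```bash
python3 -c "
import cv2;i=cv2.imread('pics/w1c.png');cv2.imwrite('pics/w1d.png',cv2.resize(i,(600,570)))"
```

```text
(no output)
```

View pics/w1d.png

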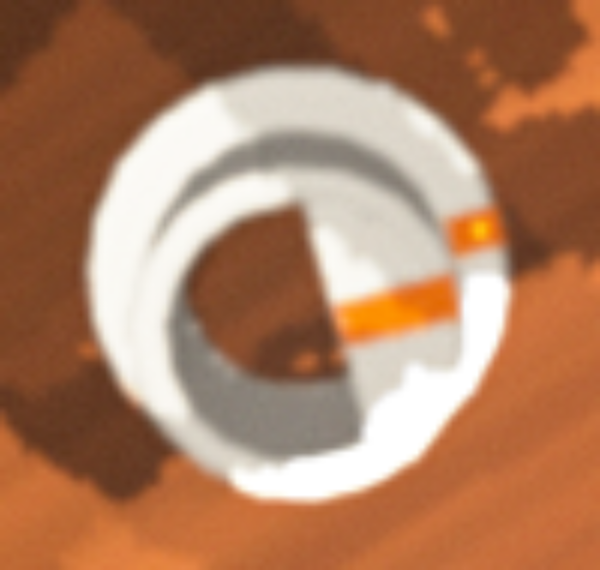

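The crop confirms the hub's D bore: flat edge from (303,205) to (358,435), top stripe from (338,322) to (458,298). That puts the hub angle at about 68–72°. Now I'll descend and grip.

Call:
drive_tool --deltas '[{"claw": 0.085,"dx": 0.001,"dy": -0.0015,"dz": 0.05,"yaw": 0},{"claw": 0.085,"dx": 0.001,"dy": -0.0015,"dz": 0.1,"yaw": 0},{"claw": 0.085,"dx": 0.001,"dy": -0.0015,"dz": 0.135,"yaw": 0},{"claw": 0.085,"dx": 0.001,"dy": -0.0015,"dz": 0.15,"yaw": 0},{"claw": 0.085,"dx": 0.001,"dy": -0.0015,"dz": 0.16,"yaw": 0},{"claw": 0.085,"dx": 0.001,"dy": -0.0015,"dz": 0.161,"yaw": 0},{"claw": 0.06,"dx": 0.001,"dy": -0.0015,"dz": 0.161,"yaw": 0},{"claw": 0.05,"dx": 0.001,"dy": -0.0015,"dz": 0.161,"yaw": 0},{"claw": 0.04,"dx": 0.001,"dy": -0.0015,"dz": 0.161,"yaw": 0},{"claw": 0.04,"dx": 0.001,"dy": -0.0015,"dz": 0.161,"yaw": 0}]' --squeeze 40

```text
t: 3.95
position: [623.9, 203.6, 12.8]
tcp_rot: [2.787, 1.45, 0.006]
force: [-1.3, -0.1, 6.3]
grip_width: 0.603
```

Call:
drive_tool --deltas '[{"claw": 0.04,"dx": 0,"dy": 0,"dz": 0,"yaw": 0},{"claw": 0.04,"dx": 0,"dy": 0,"dz": 0,"yaw": 0},{"claw": 0.04,"dx": 0,"dy": 0,"dz": 0,"yaw": 0}]'

```text
t: 4.32
position: [623.9, 203.7, 12.8]
tcp_rot: [-2.787, -1.45, -0.006]
force: [-0.6, -0.3, 1.6]
grip_width: 0.601
```

```bash
python3 -c "
from h import *
plan([622,203,100],55)"
```

```text
t 4.325 pos [623.9 203.7  12.8] alpha 54.99 F [-0.6 -0.3  1.6] grip 0.601 q [ 0.2   0.52  1.58  0.    1.04 -0.77]
tilt [ 0.0032  0.0017 -1.    ] delta_tool mm [ -1.4  -1.  -87.2] yaw -0.0
```

Gripped: opening is about 51 mm, and the TCP sits 12.8 mm above the hub's underside. Now I'll lift it and look.

Call:
drive_tool --deltas '[{"claw": 0.04,"dx": 0,"dy": 0,"dz": -0.02,"yaw": 0},{"claw": 0.04,"dx": 0,"dy": 0,"dz": -0.06,"yaw": 0},{"claw": 0.04,"dx": 0,"dy": 0,"dz": -0.11,"yaw": 0},{"claw": 0.04,"dx": 0,"dy": 0,"dz": -0.13,"yaw": 0},{"claw": 0.04,"dx": 0,"dy": 0,"dz": -0.13,"yaw": 0}]'

```text
t: 4.95
position: [624.8, 203.7, 145.3]
tcp_rot: [2.786, 1.45, 0.012]
force: [0.7, -0.6, -1.5]
grip_width: 0.603
```

```bash
python3 -c "
from h import *
plan([566.7,-203.4,143],-54)
s=status.get_state();c=eyes.capture('wrist');c['st']=s;np.save('w2.npy',c,allow_pickle=True);save('w2',cv2.resize(c['color'][100:300,200:460],(780,600)))"
```

```text
t 4.95 pos [624.8 203.7 145.3] alpha 54.98 F [ 0.7 -0.6 -1.5] grip 0.603 q [ 0.19  0.36  1.52  0.    1.25 -0.77]
tilt [ 0.0073  0.0025 -1.    ] delta_tool mm [-366.8  186.     0.8] yaw 109.0
```

View pics/w2.png

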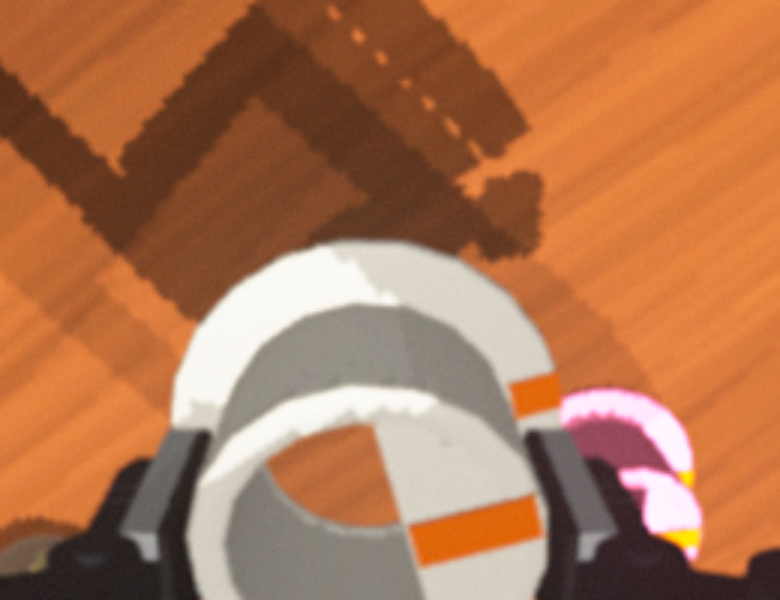

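The hub is held upright, with the stripe at crop (412,547) to (540,515). Next I'll work out its offset and angle in the tool frame.

```bash
python3 - <<'E'
from h import *
c=np.load("w2.npy",allow_pickle=True).item()
c["st"]=dict(tcp_rot=np.zeros(3),position=np.zeros(3))  # tool frame
A=lambda x,y,z:wz(c,200+(x+.5)/3-.5,100+(y+.5)/3-.5,z)[:2].round(1)
zt=-31.2
print("flange near edge(-36)",A(365,240,12.8),A(365,240,8.8),"drum rim(-26)",A(365,385,zt))
print("drum lr",A(187,530,zt),A(548,530,zt))
for z in(zt,):
  p,q=A(412,547,z),A(540,515,z);print("stripe",p,q,np.degrees(np.arctan2(*(q-p)[::-1])))
  p,q=A(372,425,z),A(425,600,z);print("edge",p,q,np.degrees(np.arctan2(*(q-p)[::-1]))-90, "flat dist mean", (p+q)/2)
t=eyes.capture("top");np.save("top1.npy",t,allow_pickle=True)
save("top1",cv2.resize(t["color"][110:210,110:230],(720,600),interpolation=cv2.INTER_CUBIC))
E
```

```text
flange near edge(-36) [ -1.1 -38.6] [ -1.  -39.5] drum rim(-26) [ -0.9 -29.1]
drum lr [-26.  -7.] [24.7 -7. ]
stripe [ 5.6 -4.6] [23.4 -9.4] -15.091572678594884
edge [ -0.  -23.5] [7.7 4.5] -15.376251248826193 flat dist mean [ 3.85 -9.5 ]
```

Call:
drive_tool --deltas '[{"claw": 0.04,"dx": -0.03,"dy": 0.01,"dz": 0,"yaw": 6},{"claw": 0.04,"dx": -0.075,"dy": 0.0245,"dz": 0,"yaw": 16},{"claw": 0.04,"dx": -0.12,"dy": 0.039,"dz": 0,"yaw": 26},{"claw": 0.04,"dx": -0.165,"dy": 0.0535,"dz": 0,"yaw": 36},{"claw": 0.04,"dx": -0.21,"dy": 0.068,"dz": 0,"yaw": 46},{"claw": 0.04,"dx": -0.255,"dy": 0.083,"dz": 0,"yaw": 56},{"claw": 0.04,"dx": -0.3,"dy": 0.0975,"dz": 0,"yaw": 66},{"claw": 0.04,"dx": -0.345,"dy": 0.112,"dz": 0,"yaw": 76},{"claw": 0.04,"dx": -0.39,"dy": 0.127,"dz": 0,"yaw": 86},{"claw": 0.04,"dx": -0.43,"dy": 0.14,"dz": 0,"yaw": 96}]'

```text
t: 6.3
position: [488.2, -229.9, 137.8]
tcp_rot: [-2.937, 1.109, 0.007]
force: [0.6, -0.7, -0.7]
grip_width: 0.603
```

```bash
python3 -c "
from h import *
plan([481.5,-265,145],-54.4)"
```

```text
t 6.3 pos [ 488.2 -229.9  137.8] alpha -41.38 F [ 0.6 -0.7 -0.7] grip 0.603 q [-0.59  0.11  1.84  0.    1.2   0.13]
tilt [-0.0031  0.0037 -1.    ] delta_tool mm [18.2 30.8 -7.3] yaw 13.0
```

Call:
drive_tool --deltas '[{"claw": 0.04,"dx": 0.01,"dy": 0.016,"dz": -0.004,"yaw": 7},{"claw": 0.04,"dx": 0.018,"dy": 0.031,"dz": -0.007,"yaw": 13},{"claw": 0.04,"dx": 0.018,"dy": 0.031,"dz": -0.007,"yaw": 13},{"claw": 0.04,"dx": 0.018,"dy": 0.031,"dz": -0.007,"yaw": 13}]'

```text
t: 6.8
position: [480.5, -263.9, 143.1]
tcp_rot: [-2.793, 1.431, 0.011]
force: [0.4, -0.1, -0.0]
grip_width: 0.604
```

```bash
python3 -c "
from h import *
plan([566,-203,145],-54.4)
s=status.get_state();c=eyes.capture('wrist');c['st']=s;np.save('w3.npy',c,allow_pickle=True);save('w3',c['color'])"
```

```text
t 6.8 pos [ 480.5 -263.9  143.1] alpha -54.26 F [ 0.4 -0.1 -0. ] grip 0.604 q [-0.65  0.12  1.81  0.    1.22  0.3 ]
tilt [-0.0053  0.0058 -1.    ] delta_tool mm [   0.4 -104.9   -2. ] yaw 0.1
```

View pics/w3.png

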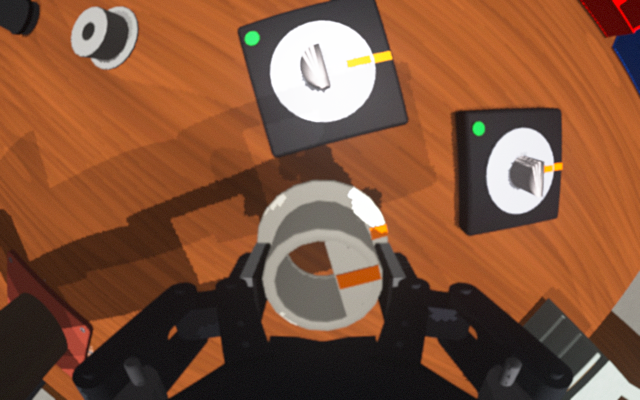

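The wrist view shows the target winder straight ahead: disc at about (323,71), stripe from (348,65) to (391,57). The held hub's stripe runs roughly parallel to it. Now I'll measure.

```bash
python3 - <<'E'
from h import *
c=np.load("w3.npy",allow_pickle=True).item();im=c["color"];h=cv2.cvtColor(im,cv2.COLOR_RGB2HSV)
W=np.zeros(h.shape[:2],bool);W[5:140,255:400]=1
m=(W&(h[:,:,1]<50)&(h[:,:,2]>170)).astype(np.uint8)
cs=max(cv2.findContours(m,cv2.RETR_EXTERNAL,cv2.CHAIN_APPROX_NONE)[0],key=cv2.contourArea);hull=cv2.convexHull(cs)[:,0]
P=np.array([wz(c,*p,34)[:2] for p in hull]).astype(np.float32)
e=cv2.fitEllipse(P);print("disc world",e)
o=W&(h[:,:,0]>15)&(h[:,:,0]<32)&(h[:,:,1]>150)&(h[:,:,2]>180)
v,u=np.where(o)
Q=np.array([wz(c,a,b,33)[:2] for a,b in zip(u,v)]);q=Q.mean(0);_,_,V=np.linalg.svd(Q-q);d=V[0]*np.sign(V[0]@(q-e[0]))
print("stripe dir",len(Q),np.degrees(np.arctan2(d[1],d[0])),"radial",np.degrees(np.arctan2(*(q-e[0])[::-1])))
# held hub stripe in tool frame, again
c["st"]=dict(tcp_rot=np.zeros(3),position=np.zeros(3))
W[:]=0;W[255:295,330:384]=1
v,u=np.where(W&(h[:,:,0]<20)&(h[:,:,0]>5)&(h[:,:,1]>200))
Q=np.array([wz(c,a,b,-31.2)[:2] for a,b in zip(u,v)]);_,_,V=np.linalg.svd(Q-Q.mean(0));print("hub stripe tool",len(Q),Q.mean(0),np.degrees(np.arctan2(V[0,1],V[0,0])))
a=wz(c,322,181,12.8);print("flange near",a)
E
```

```text
disc world ((565.0394897460938, -200.8041534423828), (84.999267578125, 85.17742919921875), 119.74462127685547)
stripe dir 300 -40.051861405095366 radial -39.260014487227984
hub stripe tool 522 [14.01180224 -4.69402367] 164.50478837185946
flange near [ -1.2528484  -35.51131483  12.8       ]
```

The in-hand hub readings differ by about 2–3 mm from similar pixels, so I'll check why.

```bash
python3 - <<'E'
from h import *
for n in("w2","w3"):
    c=np.load(n+".npy",allow_pickle=True).item();im=c["color"]
    print(n,np.round(c["mount"],3).tolist(),c["intrinsics"][0])
    c["st"]=dict(tcp_rot=np.zeros(3),position=np.zeros(3))
    h=cv2.cvtColor(im,cv2.COLOR_RGB2HSV)
    m=((h[:,:,0]<20)&(h[:,:,0]>3)&(h[:,:,1]>210)&(h[:,:,2]>150)).astype(np.uint8);m[:262]=0;m[295:]=0;m[:,:333]=0;m[:,385:]=0
    k,l,st,ce=cv2.connectedComponentsWithStats(m);i=1+np.argmax(st[1:,4]);print(st[i],ce[i],wz(c,*ce[i],-31.2))
    print("near", wz(c,321.5,179.8,12.8))
    col=im[150:260,322].astype(int);print(col[20:45].tolist())
E
```

```text
w2 [[1.0, 0.0, 0.0, -0.516], [0.0, -0.959, -0.282, -73.113], [0.0, 0.282, -0.959, -143.417], [0.0, 0.0, 0.0, 1.0]] [309.70691629   0.         322.2519218 ]
[338 266  42  22 501] [358.34131737 276.64471058] [ 14.5055219   -7.09696791 -31.2       ]
near [ -0.97443966 -38.51518665  12.8       ]
[[96, 55, 37], [98, 60, 36], [99, 58, 39], [99, 59, 38], [96, 59, 34], [97, 59, 39], [95, 58, 39], [98, 60, 40], [94, 61, 42], [114, 90, 73], [143, 130, 117], [185, 180, 169], [216, 209, 198], [224, 219, 205], [223, 216, 207], [224, 216, 204], [224, 217, 205], [223, 217, 205], [223, 217, 205], [224, 217, 205], [223, 217, 205], [226, 220, 207], [228, 225, 212], [234, 231, 224], [243, 241, 234]]
w3 [[1.0, 0.0, 0.0, -1.103], [0.0, -0.959, -0.283, -70.839], [0.0, 0.283, -0.959, -143.398], [0.0, 0.0, 0.0, 1.0]] [309.70691629   0.         322.2519218 ]
[337 266  43  22 502] [358.45816733 276.71513944] [ 14.00937578  -4.70474138 -31.2       ]
near [ -1.51062494 -36.14703327  12.8       ]
[[74, 47, 37], [73, 46, 33], [76, 46, 36], [76, 48, 36], [76, 48, 35], [74, 50, 35], [73, 48, 34], [78, 51, 39], [73, 49, 36], [90, 70, 57], [117, 106, 95], [155, 149, 138], [181, 177, 167], [189, 185, 173], [190, 184, 174], [190, 183, 175], [187, 181, 170], [188, 183, 172], [187, 181, 171], [186, 180, 170], [186, 179, 168], [188, 183, 173], [186, 181, 170], [185, 180, 169], [187, 182, 172]]
```

The reported mount jitters by about 2 mm per capture, so nothing slipped. Using only relative measurements within w3 cancels this: target TCP ≈ (565.4, −202.0), alpha ≈ −55.

Call:
drive_tool --deltas '[{"claw": 0.04,"dx": 0,"dy": -0.04,"dz": 0,"yaw": 0.7},{"claw": 0.04,"dx": -0.001,"dy": -0.085,"dz": 0,"yaw": 0.7},{"claw": 0.04,"dx": -0.001,"dy": -0.105,"dz": 0,"yaw": 0.7},{"claw": 0.04,"dx": -0.001,"dy": -0.105,"dz": 0.015,"yaw": 0.7},{"claw": 0.04,"dx": -0.001,"dy": -0.105,"dz": 0.015,"yaw": 0.7}]'

```text
t: 7.48
position: [563.1, -201.2, 125.7]
tcp_rot: [-2.786, 1.448, 0.018]
force: [0.3, 0.4, -1.3]
grip_width: 0.603
```

```bash
python3 -c "
from h import *
plan([565.4,-202,47],-55)"
```

```text
t 7.475 pos [ 563.1 -201.2  125.7] alpha -54.93 F [ 0.3  0.4 -1.3] grip 0.603 q [-0.48  0.26  1.69  0.    1.21  0.48]
tilt [-0.0094  0.007  -0.9999] delta_tool mm [ 2.9 -1.7 78.7] yaw 0.1
```

Call:
drive_tool --deltas '[{"claw": 0.04,"dx": 0.0022,"dy": -0.0015,"dz": 0.015,"yaw": 0},{"claw": 0.04,"dx": 0.0025,"dy": -0.0016,"dz": 0.03,"yaw": 0},{"claw": 0.04,"dx": 0.0026,"dy": -0.0016,"dz": 0.04,"yaw": 0},{"claw": 0.04,"dx": 0.0026,"dy": -0.0016,"dz": 0.04,"yaw": 0}]'

```text
t: 7.98
position: [564.5, -201.8, 84.1]
tcp_rot: [-2.786, 1.448, 0.022]
force: [0.4, -0.0, -0.7]
grip_width: 0.599
```

```bash
python3 -c "
from h import *
plan([565.4,-202,47],-55)"
```

```text
t 7.975 pos [ 564.5 -201.8   84.1] alpha -54.95 F [ 0.4 -0.  -0.7] grip 0.599 q [-0.48  0.32  1.7   0.    1.14  0.48]
tilt [-0.0117  0.0082 -0.9999] delta_tool mm [ 1.2 -0.9 37.1] yaw 0.1
```

Call:
drive_tool --deltas '[{"claw": 0.04,"dx": 0.001,"dy": -0.001,"dz": 0.007,"yaw": 0},{"claw": 0.04,"dx": 0.001,"dy": -0.001,"dz": 0.013,"yaw": 0},{"claw": 0.04,"dx": 0.001,"dy": -0.001,"dz": 0.018,"yaw": 0}]'

```text
t: 8.35
position: [565.6, -201.9, 65.8]
tcp_rot: [-2.786, 1.448, 0.022]
force: [-0.0, -0.6, -1.3]
grip_width: 0.603
```

Call:
drive_tool --deltas '[{"claw": 0.04,"dx": 0,"dy": 0,"dz": 0.007,"yaw": 0},{"claw": 0.04,"dx": 0,"dy": 0,"dz": 0.012,"yaw": 0},{"claw": 0.04,"dx": 0,"dy": 0,"dz": 0.016,"yaw": 0}]'

```text
t: 8.72
position: [565.3, -201.7, 49.3]
tcp_rot: [-2.786, 1.448, 0.023]
force: [0.8, 0.4, -0.5]
grip_width: 0.608
```

```bash
python3 -c "
from h import *
plan([565.4,-202,47],-55)"
```

```text
t 8.725 pos [ 565.3 -201.7   49.3] alpha -54.94 F [ 0.8  0.4 -0.5] grip 0.608 q [-0.48  0.36  1.71  0.    1.08  0.48]
tilt [-0.012   0.0084 -0.9999] delta_tool mm [0.3 0.1 2.3] yaw 0.1
```

No contact yet and the bore is around the spindle. I'll ease down the last couple of mm.

Call:
drive_tool --deltas '[{"claw": 0.04,"dx": 0,"dy": 0,"dz": 0.0015,"yaw": 0},{"claw": 0.04,"dx": 0,"dy": 0,"dz": 0.0025,"yaw": 0},{"claw": 0.04,"dx": 0,"dy": 0,"dz": 0.0025,"yaw": 0}]'

```text
t: 9.1
position: [565.6, -201.7, 47.3]
tcp_rot: [-2.786, 1.448, 0.022]
force: [-1.2, 0.2, 2.8]
grip_width: 0.604
```

Call:
drive_tool --deltas '[{"claw": 0.04,"dx": 0,"dy": 0,"dz": 0.001,"yaw": 0},{"claw": 0.04,"dx": 0,"dy": 0,"dz": 0.001,"yaw": 0}]'

```text
t: 9.35
position: [565.6, -201.8, 47.2]
tcp_rot: [-2.786, 1.448, 0.022]
force: [-4.3, 2.1, 6.5]
grip_width: 0.605
```

Call:
drive_tool --deltas '[{"claw": 0.055,"dx": 0,"dy": 0,"dz": 0,"yaw": 0},{"claw": 0.06,"dx": 0,"dy": 0,"dz": 0,"yaw": 0},{"claw": 0.07,"dx": 0,"dy": 0,"dz": -0.002,"yaw": 0},{"claw": 0.085,"dx": 0,"dy": 0,"dz": -0.003,"yaw": 0},{"claw": 0.085,"dx": 0,"dy": 0,"dz": -0.005,"yaw": 0},{"claw": 0.085,"dx": 0,"dy": 0,"dz": -0.01,"yaw": 0},{"claw": 0.085,"dx": 0,"dy": 0,"dz": -0.03,"yaw": 0},{"claw": 0.085,"dx": 0,"dy": 0,"dz": -0.07,"yaw": 0},{"claw": 0.085,"dx": 0,"dy": 0,"dz": -0.12,"yaw": 0},{"claw": 0.085,"dx": 0,"dy": 0,"dz": -0.12,"yaw": 0}]'

```text
t: 10.6
position: [570.6, -204.5, 174.7]
tcp_rot: [-2.786, 1.448, 0.003]
force: [0.2, -1.2, -0.0]
grip_width: 0.997
```

```bash
python3 -c "
from h import *
plan([565.4,-202,170],-55)
c=eyes.capture('wrist');t=eyes.capture('top')['color'];s=eyes.capture('scene')['color']
a=cv2.resize(c['color'][100:300,200:440],(400,333));save('fin',np.vstack([np.hstack([a,cv2.resize(s[190:273,225:325],(400,333),interpolation=3)]),np.hstack([cv2.resize(t[100:260,140:340],(400,266)),cv2.resize(t[155:255,320:420],(400,266))])]))"
```

```text
t 10.6 pos [ 570.6 -204.5  174.7] alpha -54.93 F [ 0.2 -1.2 -0. ] grip 0.997 q [-0.48  0.22  1.63  0.    1.29  0.48]
tilt [-0.001   0.0026 -1.    ] delta_tool mm [-5.   2.8  4.7] yaw 0.1
```

View pics/fin.png

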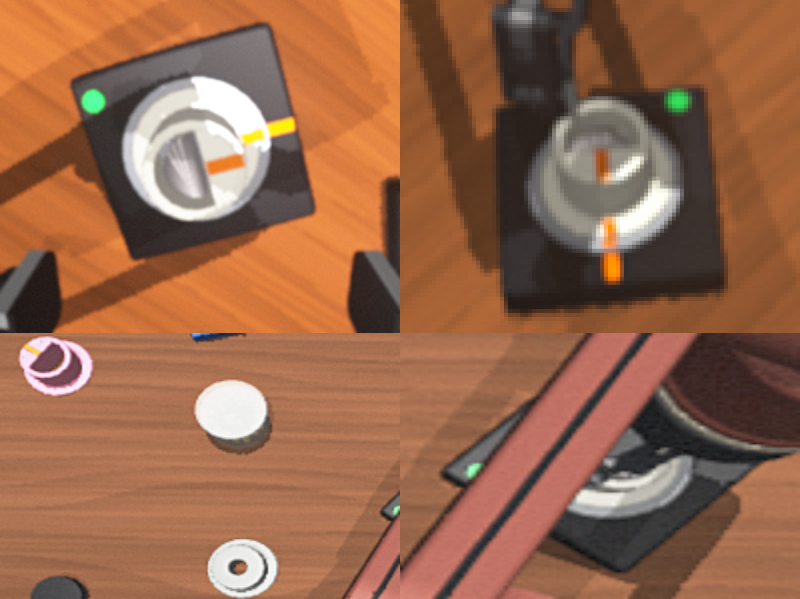

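The composite shows the hub on the spindle, flat on the disc, with its orange mark in line with the winder's (wrist view: hub (225,165), winder (270,130)). The gripper is clear, and the grey hub and canister are still standing where they were. I'm handing it in.

```bash
python3 -c "
from cell import sign_off
print(sign_off())"
```

```text
the job is handed in; nothing more can be done
None
```

I put the white hub on the spindle of the leftmost winder, orange mark over orange mark, let go and handed the job in at about 10.7 s of the 34 s.

**Last checks:**
- **Seating:** The descent met no resistance until light contact, about 7 N, with the gripper at 47.2 mm. The expected height for full seating was 46.8 mm. The final wrist and scene pictures show the hub level on the disc, with the spindle inside the bore.
- **Alignment:** The marks line up in both pictures. Before lowering, I turned the hub to within about 1° of the winder's measured angle.
- **Other items:** The arm is clear. The grey hub and canister are still standing, and I saw no change in their positions, though I judged that by eye.

**What disagreed:** The top and wrist cameras differed by about 3 mm, and the wrist camera's reported mounting shifted by about 2 mm between pictures. I took the final offset from a single wrist picture showing both hub and winder, so those errors cancelled. The last top view of the winder was blocked by the arm, so it checked nothing there.

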